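Shut, switch on and feed the label printer

TASK

Get the label printer on the packing bench ready and feed a label: first push its raised cover down until it is fully shut, then press down the raised end of the larger rocker on the switch box until it has flipped right over, and then press the long bar key on the printer's front deck all the way down and let it come back up. Do it in that order by pushing with the fingertips only: nothing is to be lifted or shoved along the bench, and the small rocker, the two round keys and everything else on the bench are to be left alone.

Things in the scene. Friction and masses are not known exactly. Their poses are not given: they have to be found in the camera images.
- printer: (Sizes in mm throughout.) Cream label printer, fixed, 230 deep (x) by 190 wide (y). Origin: centre of its underside; x points from front to back, y to its left, z up. Front deck: x -120 to -30, top 115 above the bench, with three black keys in a row at x = -85: the long bar key at y = +42, two round keys at y = -28 and -66. Behind: label bay, walls 135 high, under the cover
- cover (a joint): The printer's cover, a flat plate 130 (front to back) by 190 wide, 10 thick, hinged along its rear edge at printer x = +100, height 135. 0 = fully shut (lying flat, top 145 above the bench), grows as it opens, rad; starts ajar at 0.4 to 0.75. Its stiff hinge stays where it is left; about 2 to 3 N near the free edge moves it
- cover_edge (a point): Middle of the cover's free (front) edge, on its top face, 130 from the hinge; moves with the cover; at printer x = -30, height 145 when shut
- bar_key (a joint): The long bar key, 24 (x) by 64 (y), spring-loaded: 0 = up, 0.006 m = fully down (about 5 N), springs back when let go. The raised bar stands 9 above the deck
- bar_key_top (a point): Centre of the bar key's top face, 124 above the bench when up; moves with it
- round_key0 (a joint): Round key 20 in diameter next to the bar key, same height, travel and spring; leave alone. 0 = up, m
- round_key1 (a joint): Round key 20 in diameter at the printer's right end, same height, travel and spring; leave alone. 0 = up, m
- switch_box: Grey steel switch box, 150 (x) by 130 (y), flat top 55 above the bench, 0.8 to 1.2 kg, standing loose on rubber feet. Origin: centre of its underside, on the bench; x to its far side, y to its left. Large rocker at y = +30, small rocker at y = -40 (pivots at x = 0)
- big_rocker (a joint): The larger rocker, a flat paddle 68 (along box x) by 34, 10 thick, on a pivot along box y, 66 above the bench. 0 = off, its far (+x) end raised, and near end down; 0.5 rad = flipped right over, far end down. Stays where it is left; pressing about 3 N at 20 from the pivot turns it
- big_rocker_press (a point): Point on the top face of the larger rocker's raised half, 22.5 from the pivot towards the far end; about 76 above the bench when off and 65 when flipped; moves with the rocker
- small_rocker (a joint): The smaller rocker, 38 by 24, for the lamp; same joint values, starts off (0); leave alone
- scale: Parcel scale, fixed, 210 by 200, platform 39 above the bench. Origin: centre of its underside
- glue_stick: Loose white glue stick, 28 in diameter, 90 tall, upright beside the switch box. Origin: centre of its underside
- tape_roll: Loose roll of brown tape lying flat, 96 in diameter, 48 high, in front of the switch box. Origin: centre of its underside
- stapler: Loose black stapler, 135 long, 50 high, behind the switch box. Origin: centre of its underside
- marker: Loose black marker pen, 145 long, 16 thick, lying in front of the printer. Origin: its underside, near the middle
- parcel: Loose brown carton on the scale, 120 by 150 by 70. Origin: centre of its underside
- tape_gun: Loose red tape gun lying on its side at the left, about 240 long, 58 high. Origin: underside, near the middle
- pen_cup: Loose white pot, 76 in diameter, 100 tall, at the left. Origin: centre of its underside

How it is judged:
By the outcome, as a careful person would: the job done as asked, in the order asked, and still so for the second after the job is handed in, with the robot touching nothing.
It also fails if it takes over 54 s, if anything falls off the work surface, if the arm or the gripper's body presses on something with over 40 N, if the wrist force passes 120 N, or if a joint passes its speed limit or range.

ROBOT

A 7-joint arm with a two-finger parallel gripper is mounted at the origin on the work surface. World frame = base frame: x ahead of the robot, y to its left, z up, the work surface at z = 0. Lengths are in m, angles in rad, forces in N, time in s.
With the tool pointing down it reaches from about 0.4 to 0.9 m from the base axis. Payload 5.5 kg.
Tool frame: the origin (TCP) lies midway between the tips of the shut fingers; the grasp point (between the pads) lies 19 mm behind it; z points along the fingers, y is the line along which they close (so a half turn about z gives the same grasp; the last joint's range is limited). The gripper opens to 85 mm and grips with 20 to 120 N. Pads are 22 mm wide; open, the fingers measure 114 mm over their backs; the gripper's body (76 mm by 85 mm) begins 54 mm behind the grasp point. The pads swing forward as they close: fully open they stand 13 mm farther back than shut.
Start: joints at [-1.048, 0.501, -0.427, 1.55, 0.221, 1.138, -0.21], TCP at [0.167, 0.628, 0.231] pointing down, gripper open.
Joint ranges: [-2.88, 2.88], [-0.31, 2.03], [-1.54, 1.56], [0.2, 2.42], [-1.41, 4.55], [0.19, 2.02], [-2.57, 2.57]. Speed limits (rad/s): [2.57, 2.57, 3.14, 3.14, 3.14, 3.14, 3.14].

INTERFACE

Orientations are given as a 3x3 rotation matrix whose columns are the frame's x, y, z axes.
In Python, from bench import get_obs, optics, ticket gives the robot as it stands. The module is installed in compiled form; this text tells all that it offers.
- The arm moves only by the tool step_arm, never from a script. Its argument "commands" is text: rows parted by semicolons, each of 7 numbers parted by spaces: the shift along the tool's x, y, z each as a share of 0.1 m, from -1 to 1, then the turn, a rotation vector about the tool's x, y, z each as a share of 0.08 rad, from -1 to 1, then the opening, from -1 (shut) to 1 (fully open). In form: x y z rx ry rz grip; .... A call has 1 to 20 rows; each row shifts and turns the commanded pose from where the row before left it, along the tool's axes as they then stand; what a row does not reach is not made up. A row lasts 1/10 s, in which the tool goes at most 50 mm and 8.59 degrees, less where a joint would pass 70% of its speed; a pose out of reach is approached as far as the arm can. A call with a number of a shift or a turn outside -1 to 1 is refused whole. A call with a gripper value outside its range is refused whole. The fingers move at their own pace and stop on an object; "force" is the grip in N (left out, the last holds). Time passes only in rows, so rows that do not move let the fingers close. It gives the time, the measured TCP pose, the force, the opening and the grip force at its end, in the units of the state.
- get_obs(): the state, without advancing time (a new reading comes with each control period).
- optics.capture(name): name is "side" or "top" or "wrist"; returns (picture, depth): 420x560x3 uint8, red, green, blue; 420x560 float32, m along the optical axis (not along the pixel's ray), 0 where there is no reading.
- optics.camera_info(name): a dict with "mtx" (3x3 intrinsics, pixels), "R" (3x3) and "t" (3): a world point X has camera coordinates R X + t. Camera axes: x right, y down, z forward; pixel columns grow to the right and rows downward; lengths in m; the calibration is good to about 2 mm. The wrist camera is an equidistant fisheye: a pixel r from the principal point sees the ray r / f radians off the axis. A picture is of the moment at which its call begins: read the wrist's pose just before it. camera_info takes no time and is no camera call; for the wrist camera it gives the pose at the moment of the call.
- ticket.hand_in(): hands the job in; it is judged then, once.
Trained networks look in the newest picture that a camera, given by its name, has taken for a name from the list of things; names that differ only in an ending like _2 or _b are one class to them, and where a whole thing is asked for, a point or a joint stands for the part that bears it (a point fixed in the world has none). Each returns a list of dicts, best first, with "score" (0 to 1); they miss things now and then, are a little off and sometimes report something else, mostly with a low value. They report only what shows in the picture. A call takes as long as a camera call.
- optics.search_frame(camera, target): "point" ([x, y, z] in m, in world coordinates, good to about 4 mm: the middle of the surface that is visible of it).
The state is a dict: "time": time; "qpos": joint angles; "qvel": joint speeds; "joint_torque": joint torques, N m; "ee_pos": TCP position; "tool_rot": TCP orientation; "force": force on the tool from outside, world axes, zero at the start; "wrist_torque": the same for the moment, N m; "opening": finger opening in m; "grip_force": force on a finger pad.
Only numpy, scipy, OpenCV 4.12 (cv2) and the standard library are available. Lean on these libraries where they do the work, as an engineer would, in place of code of your own. Each camera call takes 0.05 s, during which the arm holds its last target. There are 200 camera calls.

## Working session

There is one attempt and no reset: what is moved stays moved. The work goes in short steps, Python scripts to look and compute and a tool call to move; the robot and the scene stay as the last step left them, time stands still between calls to the robot, and variables do not carry over. Pictures are saved under pics/ and viewed, at most 10 in all, crops included, and the job is handed in when it is done.

Besides the shell and the picture viewer there is one more tool, called by a JSON object that holds its "api" and its "payload", one argument or row to a line. step_arm: Moves the arm, as the interface text tells. Shift numbers are shares of 0.1 m and turn numbers shares of 0.08 rad, none past 1 either way. Its arguments: {"type":"object","properties":{"commands":{"type":"string"},"force":{"type":"number"}},"required":["commands"]}

```bash
mkdir -p pics; python3 - <<'E'
from bench import get_obs, optics
import cv2,numpy as np
o=get_obs();print(o['time'],o['ee_pos'],o['tool_rot'],o['force'],o['opening'])
for c in ['top','side']:
    p,d=optics.capture(c);cv2.imwrite(f'pics/{c}0.png',p[:,:,::-1]);np.savez(f'{c}0.npz',p=p,d=d)
    for n in ['printer','cover_edge','bar_key_top','big_rocker_press','switch_box','round_key0','round_key1','small_rocker','glue_stick']:
        print(c,n,[(np.round(r['point'],3),round(r['score'],2)) for r in optics.search_frame(c,n)[:2]])
E
```

```text
0.0 [0.16685567 0.62750277 0.23025825] [[-9.66455126e-01  2.56834946e-01 -5.48364694e-04]
 [ 2.56835525e-01  9.66453348e-01 -1.85457765e-03]
 [ 5.36485454e-05 -1.93320561e-03 -9.99998130e-01]] [4.95871100e-01 3.28205954e-01 4.52959752e-04] 0.08549744183830132
top printer [(array([0.561, 0.172, 0.116]), 0.75)]
top cover_edge [(array([0.609, 0.178, 0.186]), 0.62), (array([ 0.538, -0.134,  0.069]), 0.47)]
top bar_key_top [(array([0.608, 0.179, 0.182]), 0.68), (array([0.479, 0.22 , 0.121]), 0.61)]
top big_rocker_press [(array([ 0.443, -0.488,  0.035]), 0.69), (array([ 0.535, -0.134,  0.071]), 0.66)]
top switch_box [(array([ 0.526, -0.161,  0.051]), 0.93)]
top round_key0 [(array([0.481, 0.151, 0.121]), 0.36)]
top round_key1 [(array([0.481, 0.151, 0.121]), 0.36)]
top small_rocker [(array([ 0.518, -0.529,  0.107]), 0.62), (array([ 0.53 , -0.2  ,  0.071]), 0.59)]
top glue_stick [(array([ 0.524, -0.065,  0.088]), 0.42)]
side printer [(array([0.56 , 0.216, 0.113]), 0.93)]
side cover_edge [(array([0.606, 0.192, 0.189]), 0.84)]
side bar_key_top [(array([0.605, 0.19 , 0.183]), 0.63), (array([0.476, 0.222, 0.122]), 0.54)]
side big_rocker_press [(array([ 0.532, -0.126,  0.066]), 0.74)]
side switch_box [(array([ 0.527, -0.142,  0.054]), 0.58)]
side round_key0 [(array([0.473, 0.152, 0.121]), 0.52), (array([0.478, 0.119, 0.123]), 0.47)]
side round_key1 [(array([0.473, 0.152, 0.121]), 0.52), (array([0.478, 0.119, 0.123]), 0.47)]
side small_rocker [(array([ 0.531, -0.2  ,  0.065]), 0.43)]
side glue_stick [(array([ 0.524, -0.055,  0.06 ]), 0.56)]
```

View pics/top0.png

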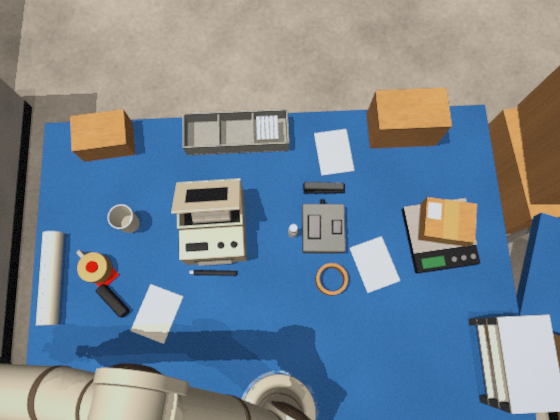

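View pics/side0.png

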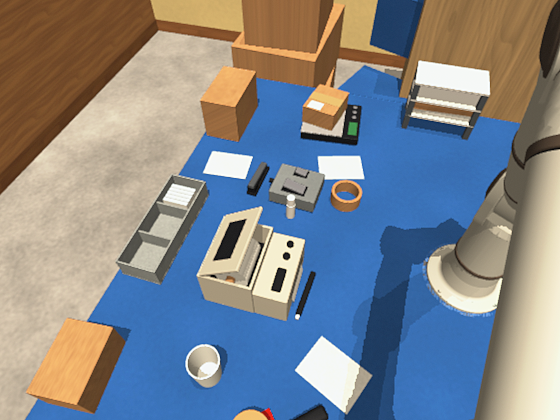

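The top view shows the printer at about (210,220) px with its raised cover at (207,197). The bar key is at (197,246) and the round keys are at (221,244) and (234,244). The switch box is at (324,228), with the big rocker at (314,227). The side view agrees, and nothing looms over the targets.

```bash
cat > h.py <<'E'
import numpy as np,cv2
from bench import optics
def cloud(c,d):
    i=optics.camera_info(c);v,u=np.nonzero(d>0);z=d[v,u]
    P=np.linalg.inv(i['mtx'])@np.stack([u,v,np.ones_like(u)])*z
    return ((P.T-i['t'])@i['R'])
def sel(P,b): return P[np.all((P>np.array(b)[:,0])&(P<np.array(b)[:,1]),axis=1)]
def rect(Q): return cv2.minAreaRect((Q[:,:2]*1000).astype(np.float32))
E
python3 - <<'E'
from h import *
for c in ['top','side']:
    P=cloud(c,np.load(c+'0.npz')['d'])
    print(c,'deck',rect(sel(P,[(.40,.58),(.05,.32),(.108,.119)])))
    print('printer all',rect(sel(P,[(.40,.74),(.03,.34),(.05,.132)])))
    print('box',rect(sel(P,[(.42,.64),(-.26,-.05),(.049,.059)])))
    K=sel(P,[(.40,.54),(.05,.32),(.1205,.128)])
    for a,b in [(.05,.133),(.133,.17),(.18,.3)]:
        k=K[(K[:,1]>a)&(K[:,1]<b)];print(' key',len(k),k.mean(0))
    for a,b in [(-.165,-.09),(-.23,-.17)]:
        k=sel(P,[(.46,.60),(a,b),(.0605,.095)]);print(' rocker',len(k),k.mean(0),k.min(0),k.max(0)); 
        print('  dz/dx',np.polyfit(k[:,0],k[:,2],1))
    C=sel(P,[(.55,.78),(.06,.30),(.15,.26)])
    m=np.median(C,0);A=np.c_[C[:,:2],np.ones(len(C))];w=np.ones(len(C),bool)
    for _ in range(8):
        s=np.linalg.lstsq(A[w],C[w,2],rcond=None)[0];w=abs(A@s-C[:,2])<.006
    print('cover',s,np.arctan(np.hypot(*s[:2])),'yaw',np.arctan2(s[1],s[0]),w.sum(),C[w].min(0),C[w].max(0),rect(C[w]))
    print('glue',sel(P,[(.48,.56),(-.085,-.03),(.06,.12)]).mean(0),sel(P,[(.48,.56),(-.085,-.03),(.06,.12)]).min(0),sel(P,[(.48,.56),(-.085,-.03),(.06,.12)]).max(0))
E
```

```text
top deck ((511.49786376953125, 176.189453125), (136.0357208251953, 189.8619384765625), 0.987975537776947)
printer all ((557.5021362304688, 177.01406860351562), (235.52447509765625, 189.8964385986328), 1.0001238584518433)
box ((534.5275268554688, -143.0869903564453), (169.85235595703125, 151.73501586914062), 86.06780242919922)
 key 36 [0.49210981 0.10802398 0.12421727]
 key 46 [0.49109231 0.14890852 0.12317519]
 key 165 [0.48338568 0.21947155 0.12341535]
 rocker 248 [ 0.53241215 -0.13371839  0.06991464] [ 0.46088246 -0.16123913  0.06052431] [ 0.5879378  -0.10062047  0.08263221]
  dz/dx [ 0.16922988 -0.0201854 ]
 rocker 108 [ 0.52977968 -0.20085569  0.06592291] [ 0.47222478 -0.21930323  0.06054361] [ 0.59058844 -0.17103711  0.07649292]
  dz/dx [0.0680825  0.02985418]
cover [-0.68249936 -0.0125093   0.60282787] 0.5989619530204991 yaw -3.1232660398629224 1806 [0.55725981 0.0827039  0.15021924] [0.66549849 0.27421206 0.22162561] ((610.0707397460938, 178.34902954101562), (104.4928207397461, 190.12890625), 2.057817220687866)
glue [ 0.52508926 -0.06655627  0.08528313] [ 0.51247595 -0.0782670
[... 513 characters left out ...]
rocker 197 [ 0.5347712  -0.12804685  0.06962299] [ 0.50157083 -0.14964735  0.06067198] [ 0.56747189 -0.11152192  0.07907772]
  dz/dx [ 0.20907383 -0.04218367]
 rocker 69 [ 0.53092675 -0.19775609  0.06581515] [ 0.5124544  -0.21123067  0.06055754] [ 0.54926014 -0.18563871  0.07167679]
  dz/dx [ 0.15294108 -0.01538537]
cover [-0.6830553  -0.01496306  0.60356869] 0.5993746588756814 yaw -3.119690086152103 2096 [0.55813919 0.08523769 0.1500312 ] [0.66221939 0.27774818 0.21833189] ((609.9100341796875, 181.51255798339844), (102.44152069091797, 192.3685302734375), 1.0598241090774536)
glue [ 0.52649855 -0.05997256  0.08040251] [ 0.51485442 -0.0753695   0.06004034] [ 0.54031083 -0.05116838  0.0919553 ]
```

{"api": "step_arm", "payload": {
  "commands": "0 0 -0.1 0 0 -0.87 -1;0 0 -0.1 0 0 -0.87 -1;0 0 -0.1 0 0 -0.87 -1;0 0 -0.1 0 0 -0.87 -1;-0.25 -0.29 0 0 0 0 -1;-0.25 -0.29 0 0 0 0 -1;-0.25 -0.29 0 0 0 0 -1;-0.25 -0.29 0 0 0 0 -1;-0.25 -0.29 0 0 0 0 -1;-0.25 -0.29 0 0 0 0 -1;-0.25 -0.29 0 0 0 0 -1;-0.25 -0.29 0 0 0 0 -1;-0.25 -0.29 0 0 0 0 -1;-0.25 -0.29 0 0 0 0 -1;-0.25 -0.29 0 0 0 0 -1;-0.25 -0.29 0 0 0 0 -1;-0.25 -0.29 0 0 0 0 -1;-0.25 -0.29 0 0 0 0 -1;0 0 0 0 0 0 -1"
}}

```text
time: 2.9
ee_pos: [0.5286, 0.2222, 0.2711]
tool_rot: [[-1.0, -0.009, 0.002], [-0.009, 1.0, -0.003], [-0.002, -0.003, -1.0]]
force: [0.2, -1.3, -0.4]
opening: 0.0004
grip_force: 0.0
```

{"api": "step_arm", "payload": {
  "commands": "-0.18 -0.22 0 0 0 0 -1;-0.18 -0.22 0 0 0 0 -1;0 0 0.2 0 0 0 -1;0 0 0.2 0 0 0 -1;0 0 0.08 0 0 0 -1;0 0 0.08 0 0 0 -1;0 0 0.08 0 0 0 -1;0 0 0.08 0 0 0 -1;0 0 0.08 0 0 0 -1;0 0 0.08 0 0 0 -1;0 0 0.08 0 0 0 -1;0 0 0.08 0 0 0 -1;0 0 0 0 0 0 -1"
}}

```text
time: 4.2
ee_pos: [0.5605, 0.1851, 0.1657]
tool_rot: [[-1.0, -0.019, -0.002], [-0.019, 1.0, -0.001], [0.002, -0.001, -1.0]]
force: [-0.1, 0.3, 0.4]
opening: -0.0001
grip_force: 0.0
```

{"api": "step_arm", "payload": {
  "commands": "0 0 0.06 0 0 0 -1;0 0 0.06 0 0 0 -1;0 0 0.04 0 0 0 -1;0 0 0.03 0 0 0 -1;0 0 0.03 0 0 0 -1"
}}

```text
time: 4.7
ee_pos: [0.5612, 0.1855, 0.145]
tool_rot: [[-1.0, -0.019, -0.0], [-0.019, 1.0, -0.0], [0.0, -0.0, -1.0]]
force: [-1.4, 0.2, 9.5]
opening: -0.0001
grip_force: 5.5
```

```bash
cat > c.py <<'E'
from h import *
for c in ['top','side']:
    p,d=optics.capture(c);cv2.imwrite(f'pics/{c}1.png',p[:,:,::-1]);P=cloud(c,d)
    for y0,y1 in [(.09,.13),(.225,.265)]:
        C=sel(P,[(.545,.65),(y0,y1),(.125,.26)]);print(c,len(C),np.polyfit(C[:,0],C[:,2],1),np.median(C[:,2]))
E
python3 c.py
```

```text
top 463 [-0.10840479  0.2118557 ] 0.14449657054669685Traceback (most recent call last):
  File "c.py", line 5, in <module>
    C=sel(P,[(.545,.65),(y0,y1),(.125,.26)]);print(c,len(C),np.polyfit(C[:,0],C[:,2],1),np.median(C[:,2]))
                                                            ~~~~~~~~~~^^^^^^^^^^^^^^^^^
    raise TypeError("expected non-empty vector for x")
TypeError: expected non-empty vector for x
```

{"api": "step_arm", "payload": {
  "commands": "0 0 0.02 0 0 0 -1;0 0 0.01 0 0 0 -1;0 0 0 0 0 0 -1"
}}

```text
time: 5.05
ee_pos: [0.5615, 0.1856, 0.1449]
tool_rot: [[-1.0, -0.019, 0.001], [-0.019, 1.0, -0.0], [-0.001, -0.0, -1.0]]
force: [-9.5, -2.5, 18.7]
opening: 0.0003
grip_force: 9.5
```

{"api": "step_arm", "payload": {
  "commands": "0 0 -0.2 0 0 0 -1;0 0 -0.35 0 0 0 -1;0 -0.35 0 0 0 0 -1;0 -0.35 0 0 0 0 -1;0 -0.35 0 0 0 0 -1;0 -0.35 0 0 0 0 -1;0 -0.35 0 0 0 0 -1;0 -0.35 0 0 0 0 -1;0 -0.35 0 0 0 0 -1;0 -0.35 0 0 0 0 -1;0 -0.35 0 0 0 0 -1;0 0 0 0 0 0 -1"
}}

```text
time: 6.25
ee_pos: [0.5665, -0.1372, 0.1971]
tool_rot: [[-1.0, -0.01, 0.0], [-0.01, 1.0, -0.004], [-0.0, -0.004, -1.0]]
force: [-1.0, -0.1, 0.2]
opening: 0.0
grip_force: 0.0
```

```bash
sed -i 's/C=sel/\n        C=sel/;s/;print/\n        if len(C)>9: print/' c.py; python3 c.py
```

```text
top 474 [0.00099286 0.14375261] 0.14436589312608322
top 468 [0.00362593 0.14209648] 0.14435643038129337
side 486 [-0.00260573  0.14580254] 0.14427252878215047
side 627 [-0.00079093  0.14479196] 0.14425461914585425
```

View pics/side1.png

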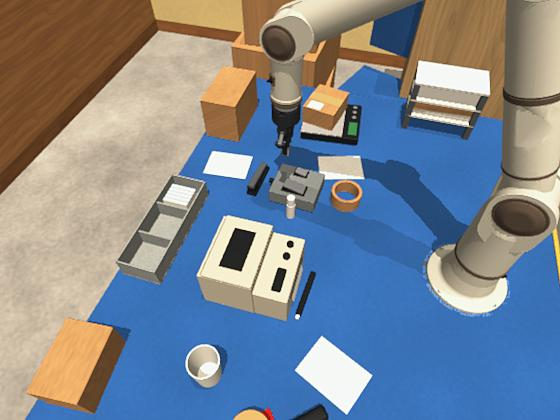

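The side view shows the cover lying flat on the printer at about (237,255) px, and both depth clouds confirm it is shut. The fingers hover behind the switch box at about (285,150). Next I'll refine the rocker position with the wrist camera.

```bash
python3 - <<'E'
from h import *
p,d=optics.capture('wrist');cv2.imwrite('pics/w1.png',p[:,:,::-1])
for n in ['big_rocker_press','small_rocker','switch_box']: print(n,[(np.round(r['point'],3),round(r['score'],2)) for r in optics.search_frame('wrist',n)[:2]])
i=optics.camera_info('wrist');M=i['mtx'];v,u=np.nonzero(d>0);z=d[v,u]
a=(u-M[0,2])/M[0,0];b=(v-M[1,2])/M[1,1];r=np.hypot(a,b)+1e-9
P=(np.stack([a/r*np.tan(r),b/r*np.tan(r),np.ones_like(r)])*z).T[r<1.4*1]
P=(P-i['t'])@i['R']
k=sel(P,[(.48,.60),(-.165,-.09),(.059,.085)])
print(len(k),k.mean(0),k.min(0),k.max(0),rect(k))
for x in np.arange(.49,.59,.008):
    q=k[abs(k[:,0]-x)<.004]
    if len(q)>3: print(round(x,3),q.mean(0).round(4),q[:,1].min(),q[:,1].max())
E
```

```text
big_rocker_press [(array([ 0.534, -0.134,  0.069]), 0.86)]
small_rocker [(array([ 0.533, -0.204,  0.067]), 0.67)]
switch_box [(array([ 0.531, -0.158,  0.06 ]), 0.94)]
3171 [ 0.53617868 -0.13019349  0.07112863] [ 0.50302013 -0.148558    0.05941303] [ 0.56920832 -0.11234743  0.07967499] ((536.2918090820312, -130.306640625), (34.15171813964844, 66.59500885009766), 86.94239044189453)
0.506 [ 0.5066 -0.1296  0.0639] -0.14561848097935684 -0.11260925982081643
0.514 [ 0.514  -0.1286  0.0658] -0.14557504408363856 -0.11234742525098003
0.522 [ 0.522  -0.1298  0.0677] -0.1462017450732952 -0.1124026040787052
0.53 [ 0.5299 -0.1295  0.0697] -0.14601307886185969 -0.1129820050211103
0.538 [ 0.5381 -0.1303  0.0717] -0.14744894987319176 -0.11373163304281785
0.546 [ 0.5461 -0.1307  0.0736] -0.1480532217393879 -0.11362500002972489
0.554 [ 0.554  -0.1312  0.0754] -0.14795886016440374 -0.11425129401638882
0.562 [ 0.562  -0.1317  0.0774] -0.14855800013830572 -0.11489997631840616
0.57 [ 0.5673 -0.1299  0.0778] -0.14757062113227917 -0.1149067475194643
```

View pics/w1.png

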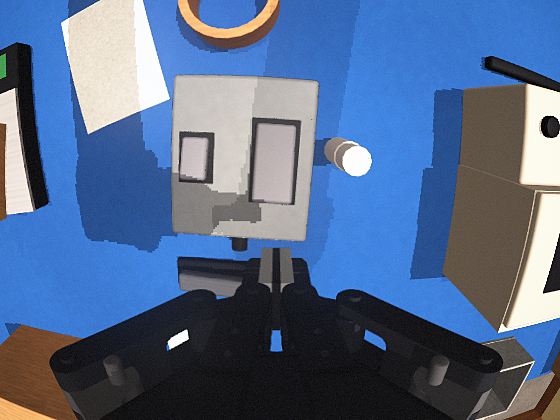

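The wrist view shows the big rocker paddle at about (275,162) px and the small one at (195,158). The fingertips, at about (275,265), are clear of both. The pivot comes out at about (0.5355, -0.130), so I'll aim for (0.559, -0.132).

{"api": "step_arm", "payload": {
  "commands": "0.075 0.05 0 0 0 0 -1;0 0 0.35 0 0 0 -1;0 0 0.35 0 0 0 -1;0 0 0.3 0 0 0 -1;0 0 0.1 0 0 0 -1;0 0 0 0 0 0 -1"
}}

```text
time: 7.15
ee_pos: [0.5581, -0.1235, 0.086]
tool_rot: [[-1.0, -0.02, -0.003], [-0.02, 1.0, 0.001], [0.003, 0.001, -1.0]]
force: [0.1, 0.2, 0.1]
opening: 0.0001
grip_force: 0.0
```

{"api": "step_arm", "payload": {
  "commands": "0 -0.08 0 0 0 0 -1;0 0 0.05 0 0 0 -1;0 0 0.03 0 0 0 -1;0 0 0.03 0 0 0 -1;0 0 0.03 0 0 0 -1;0 0 0.03 0 0 0 -1;0 0 0.02 0 0 0 -1;0 0 0 0 0 0 -1"
}}

```text
time: 7.95
ee_pos: [0.5607, -0.1326, 0.0686]
tool_rot: [[-1.0, -0.019, 0.002], [-0.019, 1.0, -0.0], [-0.002, -0.0, -1.0]]
force: [3.1, -0.5, 3.7]
opening: -0.0002
grip_force: 1.7
```

{"api": "step_arm", "payload": {
  "commands": "0 0 0.015 0 0 0 -1;0 0 0.015 0 0 0 -1;0 0 0 0 0 0 -1"
}}

```text
time: 8.25
ee_pos: [0.5609, -0.1326, 0.0665]
tool_rot: [[-1.0, -0.019, 0.002], [-0.019, 1.0, -0.0], [-0.002, -0.0, -1.0]]
force: [1.9, -0.9, 9.2]
opening: -0.0
grip_force: 5.0
```

{"api": "step_arm", "payload": {
  "commands": "0 0 0.015 0 0 0 -1;0 0 0.01 0 0 0 -1;0 0 0 0 0 0 -1"
}}

```text
time: 8.55
ee_pos: [0.5611, -0.1327, 0.066]
tool_rot: [[-1.0, -0.019, 0.003], [-0.019, 1.0, -0.001], [-0.003, -0.001, -1.0]]
force: [-2.8, 1.1, 27.0]
opening: -0.0001
grip_force: 12.0
```

{"api": "step_arm", "payload": {
  "commands": "0 0 -0.1 0 0 0 -1;0 0 -0.35 0 0 0 -1;0 0 -0.4 0 0 0 -1;0 0 -0.4 0 0 0 -1;-0.05 -0.05 0 0 0 0 -1;0 0 0 0 0 0 -1"
}}

```text
time: 9.15
ee_pos: [0.5644, -0.1382, 0.1879]
tool_rot: [[-1.0, -0.018, -0.0], [-0.018, 1.0, -0.0], [0.0, -0.0, -1.0]]
force: [-1.6, -0.4, -0.5]
opening: 0.0002
grip_force: 0.0
```

```bash
python3 - <<'E'
from h import *
p,d=optics.capture('wrist');cv2.imwrite('pics/w2.png',p[:,:,::-1])
i=optics.camera_info('wrist');M=i['mtx'];v,u=np.nonzero(d>0);z=d[v,u]
a=(u-M[0,2])/M[0,0];b=(v-M[1,2])/M[1,1];r=np.hypot(a,b)+1e-9
P=(np.stack([a/r*np.tan(r),b/r*np.tan(r),np.ones_like(r)])*z).T
P=(P-i['t'])@i['R']
for y0,y1 in [(-.145,-.115),(-.21,-.19)]:
  k=sel(P,[(.505,.565),(y0,y1),(.058,.085)]);print(np.polyfit(k[:,0],k[:,2],1))
k=sel(P,[(.48,.60),(-.165,-.09),(.059,.085)]);print(rect(k))
P=cloud('top',optics.capture('top')[1]);K=sel(P,[(.44,.51),(.19,.26),(.1205,.128)]);print(rect(K),K.mean(0))
P=cloud('side',optics.capture('side')[1]);K=sel(P,[(.44,.51),(.19,.26),(.1205,.128)]);print(rect(K),K.mean(0))
E
```

```text
[-0.26199282  0.21005331]
[ 0.23750148 -0.0606492 ]
((534.5992431640625, -132.62103271484375), (34.35220718383789, 66.25028228759766), 86.9505386352539)
((483.2460632324219, 221.0495147705078), (45.46901321411133, 60.56141662597656), 13.372053146362305) [0.47750922 0.21943984 0.12353663]
((477.54461669921875, 221.0989532470703), (22.995441436767578, 62.122650146484375), 0.6312282085418701) [0.47789184 0.22274796 0.12318412]
```

View pics/w2.png

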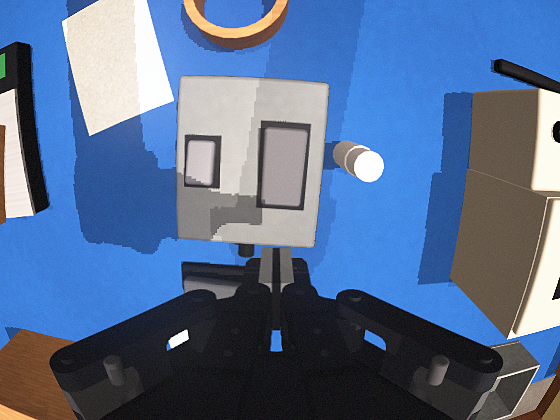

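The big rocker at about (284,165) px is fully flipped: its slope went from +0.25 to -0.26. The small rocker is unchanged, and the box and glue stick haven't moved. Next is the bar key at (0.477, 0.220).

{"api": "step_arm", "payload": {
  "commands": "0.08 0.36 0 0 0 0 -1;0.08 0.36 0 0 0 0 -1;0.08 0.36 0 0 0 0 -1;0.08 0.36 0 0 0 0 -1;0.08 0.36 0 0 0 0 -1;0.08 0.36 0 0 0 0 -1;0.08 0.36 0 0 0 0 -1;0.08 0.36 0 0 0 0 -1;0.08 0.36 0 0 0 0 -1;0.08 0.36 0 0 0 0 -1;0 0 0.2 0 0 0 -1;0 0 0.2 0 0 0 -1;0 0 0 0 0 0 -1"
}}

```text
time: 10.6
ee_pos: [0.4744, 0.2197, 0.1438]
tool_rot: [[-1.0, -0.02, -0.008], [-0.02, 1.0, -0.003], [0.008, -0.003, -1.0]]
force: [-0.2, 0.3, -0.1]
opening: 0.0003
grip_force: 0.0
```

{"api": "step_arm", "payload": {
  "commands": "-0.025 0 0.1 0 0 0 -1;0 0 0.05 0 0 0 -1;0 0 0.03 0 0 0 -1;0 0 0.03 0 0 0 -1;0 0 0.03 0 0 0 -1;0 0 0.02 0 0 0 -1;0 0 0 0 0 0 -1"
}}

```text
time: 11.3
ee_pos: [0.4809, 0.221, 0.122]
tool_rot: [[-1.0, -0.019, 0.001], [-0.019, 1.0, 0.0], [-0.001, 0.0, -1.0]]
force: [-0.4, -0.9, 2.4]
opening: -0.0004
grip_force: 1.3
```

{"api": "step_arm", "payload": {
  "commands": "0 0 0.02 0 0 0 -1;0 0 0.02 0 0 0 -1;0 0 0.01 0 0 0 -1;0 0 0 0 0 0 -1"
}}

```text
time: 11.7
ee_pos: [0.4809, 0.221, 0.118]
tool_rot: [[-1.0, -0.019, 0.001], [-0.019, 1.0, -0.0], [-0.001, -0.0, -1.0]]
force: [-3.2, -3.5, 11.6]
opening: 0.0002
grip_force: 6.2
```

{"api": "step_arm", "payload": {
  "commands": "0 0 0.015 0 0 0 -1;0 0 0 0 0 0 -1;0 0 0 0 0 0 -1"
}}

```text
time: 12.0
ee_pos: [0.481, 0.2211, 0.1178]
tool_rot: [[-1.0, -0.019, 0.001], [-0.019, 1.0, -0.0], [-0.001, -0.0, -1.0]]
force: [-6.3, -5.0, 23.4]
opening: 0.0
grip_force: 11.8
```

{"api": "step_arm", "payload": {
  "commands": "0 0 -0.1 0 0 0 -1;0 0 -0.3 0 0 0 -1;0 0 -0.4 0 0 0 -1;0.2 0 -0.2 0 0 0 -1;0.3 0 0 0 0 0 -1;0.3 0 0 0 0 0 -1;0 0 0 0 0 0 -1;0 0 0 0 0 0 -1"
}}

```text
time: 12.8
ee_pos: [0.4005, 0.2195, 0.2154]
tool_rot: [[-1.0, -0.02, 0.001], [-0.02, 1.0, -0.0], [-0.001, -0.0, -1.0]]
force: [0.4, 0.2, -0.0]
opening: -0.0
grip_force: 0.0
```

```bash
python3 c.py; cp pics/side1.png pics/side2.png; python3 - <<'E'
from h import *
for c in ['top','side']:
    P=cloud(c,optics.capture(c)[1])
    for a,b in [(.10,.125),(.138,.162),(.195,.245)]:
        K=sel(P,[(.470,.486),(a,b),(.10,.13)]);print(c,len(K),K[:,2].max() if len(K) else 0)
E
```

```text
top 469 [0.00649638 0.14031035] 0.1440955911093684
top 460 [-0.00112351  0.14481897] 0.1441927796138917
side 491 [0.00154369 0.14327701] 0.14415407940145386
side 624 [-0.00092735  0.14510617] 0.1445699011270098
top 50 0.1267763425606589
top 45 0.12810544020784723
top 88 0.12911072817964447
side 51 0.12761128474445757
side 52 0.1266140581919782
side 118 0.1273266647197511
```

View pics/side2.png

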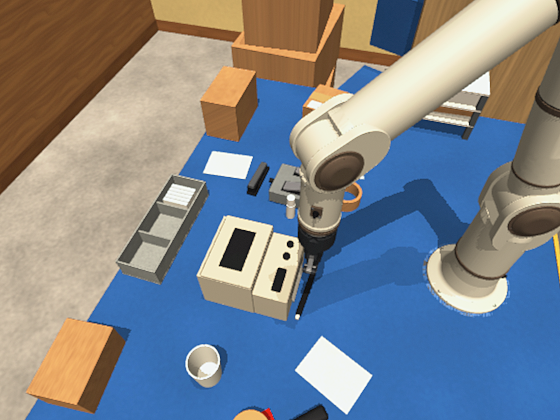

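The side view shows the cover shut at about (237,255) px, the bar key back up at (279,280) and everything else in place. The gripper is clear of it all, so I'm handing in.

```bash
python3 -c "
from bench import ticket
print(ticket.hand_in())"
```

```text
the job is handed in; nothing more can be done
None
```

I shut the cover, flipped the large rocker right over, pressed the bar key fully down and let it spring back, in that order, then handed the job in at about 13 s; the hand-in returned no verdict.

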